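# Move the hanging parts basket to the latching bar

### The arm

A 6-joint arm with a two-finger parallel gripper is mounted at the origin on a cart in front of the work surface, level with it; the furniture and walls round the work are solid. World frame = base frame: x ahead of the robot, y to its left, z up, the work surface at z = 0. Lengths are in m, angles in rad, forces in N, time in s.
With the tool pointing down it reaches from about 0.375 to 0.9 m from the base axis. Payload 3.1 kg.
Tool frame: the origin (TCP) lies on the centre line of the jaws, within the pads' length; the fingertips stand 8 mm ahead of it and the grasp point (between the pads) lies 11 mm behind it; z points along the fingers, y is the line along which they close (so a half turn about z gives the same grasp; the last joint's range is limited). The gripper opens to 87 mm and grips with 3 to 60 N. Pads are 19 mm wide; open, the fingers measure 117 mm over their backs; the gripper's body (75 mm by 190 mm) begins 51 mm behind the grasp point.
Start: joints at [-1.393, 0.527, 1.433, -0, 1.181, -0.178], TCP at [0.218, -0.586, 0.231] pointing down, gripper open.
Joint ranges: [-3.08, 3.08], [-0.75, 2.2], [0.22, 2.44], [-1.43, 4.57], [0, 2.65], [-2.85, 2.85]. Speed limits (rad/s): [2.79, 2.79, 3.14, 3.14, 3.14, 3.14].

### API

Orientations are given as a rotation vector (axis times angle).
In Python, from bench import env gives the robot as it stands. The module is installed in compiled form; this text tells all that it offers.
- The arm moves only by the shell command python3 -m pendant 'ROWS' [OPENING]. ROWS is JSON, a list of rows, each an object of numbers: "dx", "dy", "dz": the shift along the world's x, y, z in m; "twist": the turn about the world's z in units of 8 degrees (1.0 is 8 degrees). A call has 1 to 20 rows; each row is the pose to reach, as a shift and turn from the pose commanded when the call began; what a row does not reach only later rows make up. A row lasts 1/8 s, in which the tool goes at most 62.5 mm and 10.7 degrees, less where a joint would pass 70% of its speed; a pose out of reach is approached as far as the arm can. A call with a gripper value outside its range is refused whole. OPENING is the finger opening in m, from 0 to 0.087, set as the call begins (- or left out, the last holds). The fingers move at their own pace and stop on an object; the grip force is fixed at half the most. Time passes only in rows, so rows that repeat a pose let the fingers close. It gives the time, the measured TCP pose, the force, the opening and the grip force at its end, in the units of the state.
- env.read_state(): the state, without advancing time (a new reading comes with each control period).
- env.camera(name): name is "scene" or "top" or "wrist"; returns the picture (480x640x3 uint8, red, green, blue); there is no depth.
- env.camera_info(name): a dict with "fov_y" (degrees; the focal length in pixels is half the picture's height over the tangent of half this angle, whatever the lens; pixels are square), "cx", "cy" (the principal point, pixels), "k1" (the pictures are not rectified: a ray, as slopes to the right and down, at radius r is drawn at 1 + k1 r^2 times it, then the intrinsics apply), "rvec" (rotation vector, rad) and "tvec" (3), from world to camera coordinates, as OpenCV has them. Camera axes: x right, y down, z forward; pixel columns grow to the right and rows downward; lengths in m; the calibration is good to about 2 mm. A picture is of the moment at which its call begins: read the wrist's pose just before it. camera_info takes no time and is no camera call; for the wrist camera it gives the pose at the moment of the call.
- env.hand_in(): hands the job in; it is judged then, once.
The state is a dict: "time": time; "joint_pos": joint angles; "dq": joint speeds; "effort": joint torques, N m; "eef_pos": TCP position; "tool_rot": TCP orientation; "force": force on the tool from outside, world axes, zero at the start; "torque": the same for the moment, N m; "finger_gap": finger opening in m; "grip_force": force on a finger pad.
Only numpy, scipy, OpenCV 4.12 (cv2) and the standard library are available. Lean on these libraries where they do the work, as an engineer would, in place of code of your own. Each camera call takes 0.05 s, during which the arm holds its last target. There are 200 camera calls.

### The job

Take the small parts basket off the open hook it hangs on and carry it over, level and without setting it down, to the other stand. Thread its eye onto that stand's bar and push it gently back along the bar, past the spring latch and against the spring plunger, until the latch snaps up in front of the eye; then let go, so that the basket hangs level on the bar, held by the latch, with the heat sink still in it.

Things in the scene. Friction and masses are not known exactly. Their poses are not given: they have to be found in the camera images.
- basket: Loose open parts basket of sheet aluminium, 100 x 100 x 34 mm, walls 3 mm, with an upright steel bail; 0.24 to 0.44 kg. Origin: centre of its underside, z up. Straps rise at y = +-50 mm to a cross wire 131 mm up; at its middle stands a rectangular wire eye and on that, on a short neck, a black grip block. It hangs by the top wire of the eye on the bar, which runs through the eye along the basket's x.
- basket_grip (a point): Where to take the basket: in the black grip block, 189 mm above the basket's underside. The block is 14 mm wide along y (pinch it across y from above), 22 mm along x, and reaches from 166 to 208 mm above the underside. Axes as the basket's.
- basket_eye (a point): Centre of the eye's opening, 142 mm above the basket's underside (47 mm below basket_grip). Opening 18 mm wide (y) and 15 mm high (z), made of round wire 7 mm thick; its axis is the basket's x. On a bar, the underside of the top wire (7.5 mm above this point) rests on the bar.
- heatsink_mid (a point): Centre of the loose finned aluminium heat sink, 40 x 40 x 20 mm, 60 g, lying in the basket.
- stand_a: Fixed stand with the open hook, on which the basket hangs at first. Origin: on the worktop under the hook; -x is the way the hook points (roughly to the robot). Base plate 150 x 100 x 10 mm; post 20 x 30 mm centred at x = +85 mm, 197 mm high. Hook: round rod 6 mm thick, top at 185 mm, from the post to x = -34 mm, there turning up.
- hook_tip (a point): Upturned end of the open hook, centre of the 6 mm rod's round end; it rises 5 mm above the straight rod, so the eye must be lifted 5 to 9 mm from where it rests (about 7 mm) to be drawn off along the stand's -x.
- stand_b: Fixed stand with the latching bar. Origin: on the worktop under the bar; -x is the way the bar points (roughly to the robot). Base and post like the other stand's, post 207 mm high. Square bar 10 x 10 mm, level, top at 195 mm, from the post to x = -75 mm, then a tapered nose. It carries a catch (see bar_nose). Delicate: the basket must never press on this stand with more than 20 N.
- bar_nose (a point): Tip of the bar's 12 mm nose, on its centre line (5 mm below the bar's top), 87 mm from the stand's origin along -x. The catch, a dark block 24 x 32 x 26 mm with latch and plunger in front of it, is clamped on the bar; its place differs each time and is not measured: front face at stand x = -30 to +10 mm, to be found by feel.
- latch (a joint): Spring tooth in the top of the bar, m: 0 = up (7 mm above the bar), grows as it is pressed down (to 8.5 mm). Its ramp, facing the nose, begins 25 mm before the catch block's face; its upright back is 11 mm before it. An eye pushed along the bar presses it down (2 N down, 2 to 5 N push) and it springs up behind the eye's wire.
- plunger (a joint): Spring plunger, brass, 7 mm thick, along the bar, centred 4 mm above its top, m: 0 = out (12 mm before the catch block's face), grows as it is pushed in: 1 N at first, 0.45 N more per mm. Once it is in about 8 mm (4.7 N) the latch snaps up behind the eye and holds it there; at 12 mm (6.5 N) the eye strikes the hard block.

How it is judged:
On the way, in this order (a step that is already met when the one before it is completed fails the run):
1. the basket is off the open hook, carried clear of both stands (contact force between basket and stand_a below 0.05 N and contact force between basket and stand_b below 0.05 N and distance between basket_eye and hook_tip above 0.06 m), for 0.1 s.
2. the eye is on the latching bar, the latch pressed down by it (value of joint latch above 0.002 m and contact force between basket and stand_b above 0.3 N).
3. the eye is behind the latch, which is up again, and presses the plunger in (value of joint plunger above 0.003 m and value of joint latch below 0.002 m), for 0.2 s.
At the end, for the whole second after the job is handed in: The basket hangs by its eye on the latching bar (eye within 12 mm of its middle plane, 180 to 196 mm up), at rest, level within 0.15 rad and off the open hook; the latch is up (within 2 mm), the plunger held in over 3 mm, the heat sink in the basket (all of step 3 and contact force between basket and stand_b above 0.8 N and contact force between basket and stand_a below 0.05 N and angle between basket's own z axis and vertical below 0.15 rad and linear speed of basket below 0.03 m/s and y of basket_eye in the frame of stand_b between -0.012 and 0.012 m and z of basket_eye in the frame of stand_b between 0.18 and 0.196 m and distance between heatsink_mid and basket_eye below 0.142 m); the robot touches nothing.
It fails at once if the basket presses on the latching stand with more than 20 N (contact force between basket and stand_b above 20 N).
It fails at once if the basket tips by more than 0.3 rad (angle between basket's own z axis and vertical above 0.3 rad).
It fails at once if the basket is set down (its underside below 15 mm) (height (world z) of basket below 0.015 m).
It fails at once if the heat sink leaves the basket (not (distance between heatsink_mid and basket_eye below 0.155 m)).
It also fails if it takes over 72 s, if anything falls off the work surface, if the arm or the gripper's body presses on something with over 40 N, if the wrist force passes 120 N, or if a joint passes its speed limit or range.

## Working session

There is one attempt and no reset: what is moved stays moved. The work goes in short steps, Python scripts to look and compute and a shell command to move; the robot and the scene stay as the last step left them, time stands still between calls to the robot, and variables do not carry over. Pictures are saved under pics/ and viewed, at most 10 in all, crops included, and the job is handed in when it is done.

```bash
mkdir -p pics; python3 - <<'E'
from bench import env
import cv2,numpy as np
ims=[]
for n in("scene","top","wrist"):
    im=env.camera(n); cv2.imwrite(f"pics/{n}0.png",im[:,:,::-1]); i=env.camera_info(n); print(n,i)
s=env.read_state(); print(s)
E
```

```text
scene {'fov_y': 44.136866760000814, 'cx': 314.2970063639527, 'cy': 243.02906738734936, 'k1': 0.046044386401721184, 'rvec': array([ 1.00513571, -2.51849267,  0.97628165]), 'tvec': array([0.38596642, 0.40470855, 1.02077622])}
top {'fov_y': 49.07029017223985, 'cx': 313.5562832887806, 'cy': 240.59686399755964, 'k1': 0.03614699443069283, 'rvec': array([ 2.12926083, -2.12320367,  0.19033779]), 'tvec': array([-0.01579247,  0.5786486 ,  0.9851652 ])}
wrist {'fov_y': 61.5363969441969, 'cx': 316.20047410808957, 'cy': 239.73381903744007, 'k1': 0.005983238917648914, 'rvec': array([-2.36250178,  1.64124549,  0.25928132]), 'tvec': array([-0.62416464, -0.0363953 ,  0.39237535])}
{'time': 0.15, 'joint_pos': array([-1.39250617e+00,  5.28285307e-01,  1.43359358e+00, -3.92785847e-05,
        1.18137496e+00, -1.78502267e-01]), 'dq': array([ 1.26697437e-05, -2.59496905e-03, -4.69207796e-03,  1.79087621e-03,
        2.99261918e-04, -8.37207208e-04]), 'effort': array([ 6.54930809e-04, -4.40430665e+01, -1.76842582e+01,  6.33073132e-02,
        5.52630785e-02, -1.10432420e-04]), 'eef_pos': array([ 0.21821332, -0.58509608,  0.22978091]), 'tool_rot': array([-3.09009518e+00, -5.57208529e-01,  5.67529886e-05]), 'force': array([-0.17133315, -0.56033336, -0.4888907 ]), 'torque': array([0.02006964, 0.00462315, 0.01708024]), 'grip_force': 0.0, 'finger_gap': 0.08701247983890005}
```

View pics/scene0.png

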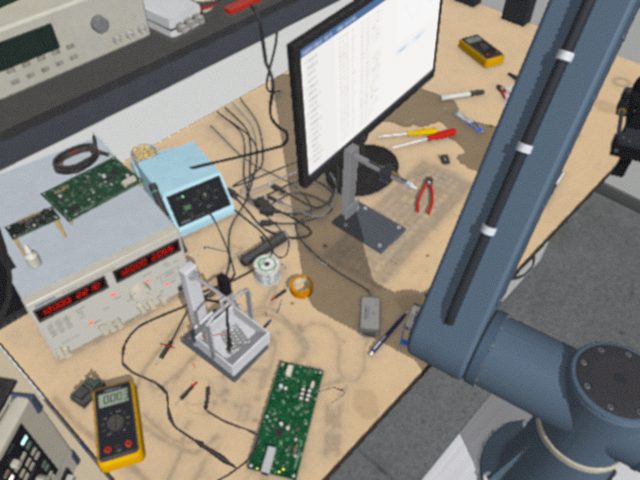

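View pics/top0.png

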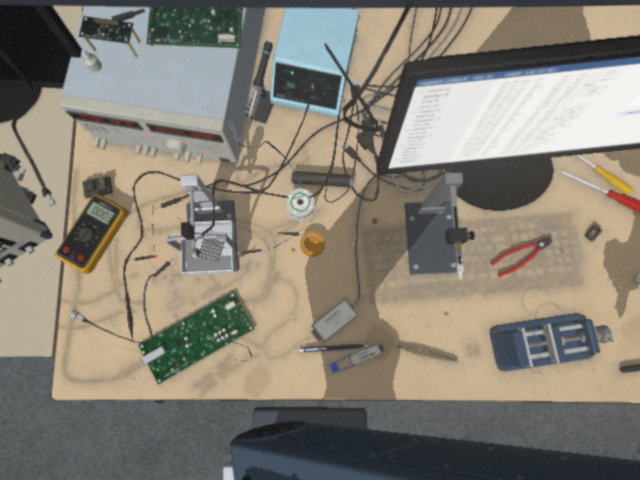

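The scene view shows the basket on stand A at about (220,330), with stand B at (365,200). In the top view stand A is at (208,235) and stand B at (435,235). Next I'll zoom in on both.

```bash
cat > h.py <<'E'
import cv2,numpy as np
from bench import env
def K(i):
    f=240/np.tan(np.radians(i['fov_y'])/2); return np.array([[f,0,i['cx']],[0,f,i['cy']],[0,0,1]]),np.array([i['k1'],0,0,0,0.])
def ray(i,uv):
    k,d=K(i); p=cv2.undistortPoints(np.array([[uv]],float),k,d)[0,0]
    R=cv2.Rodrigues(np.array(i['rvec']))[0]; return -R.T@i['tvec'],R.T@np.r_[p,1]
def onz(i,uv,z):
    o,d=ray(i,uv); return o+d*(z-o[2])/d[2]
def proj(i,P):
    k,d=K(i); return cv2.projectPoints(np.array(P,float).reshape(-1,3),np.array(i['rvec']),np.array(i['tvec']),k,d)[0][:,0]
def tri(obs):
    A=0;b=0;L=[]
    for i,uv in obs:
        o,d=ray(i,uv); d=d/np.linalg.norm(d); M=np.eye(3)-np.outer(d,d); A=A+M; b=b+M@o; L.append((M,o))
    p=np.linalg.solve(A,b); return p,[np.linalg.norm(M@(p-o)) for M,o in L]
E
python3 - <<'E'
import cv2,numpy as np
t=cv2.imread("pics/top0.png");s=cv2.imread("pics/scene0.png")
def c(im,x,y,w=100,h=75): return cv2.resize(im[y:y+h,x:x+w],(400,300),interpolation=cv2.INTER_CUBIC)
a=np.vstack([np.hstack([c(t,160,170,120,90)if 0 else cv2.resize(t[165:285,150:310],(400,300),interpolation=cv2.INTER_CUBIC),c(t,385,167,)[:]]),np.hstack([cv2.resize(s[255:390,170:350][:, :],(400,300),interpolation=cv2.INTER_CUBIC),cv2.resize(s[135:255,300:460],(400,300),interpolation=cv2.INTER_CUBIC)])])
cv2.imwrite("pics/c1.png",a)
E
```

```text
(no output)
```

View pics/c1.png

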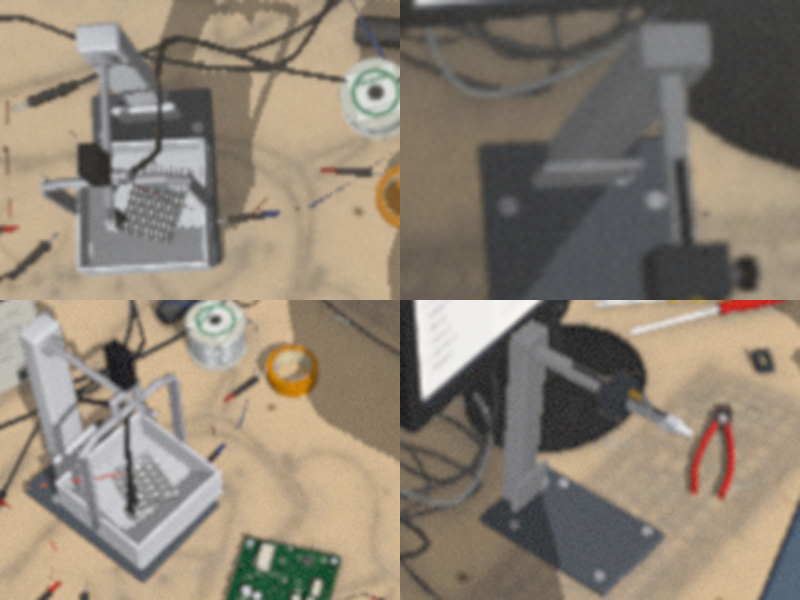

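The crops show the grip block at about top (188,230) and scene (224.5,285), stand B's post top at top (454,178), and the nose tip at scene (416,188) and top (461,277).

```bash
python3 - <<'E'
from h import *
t=env.camera_info("top");s=env.camera_info("scene")
print("grip",tri([(t,(188,230)),(s,(224.5,285))]))
print("grip z",onz(t,(188,230),.23))
print("nose",tri([(t,(461,276)),(s,(416,188))]),onz(t,(461,276),.19),onz(s,(416,188),.19))
print("postB",onz(t,(454,178.3),.207)); print("postA",onz(t,(150+100/2.5,165+42/2.5),.197))
print(cv2.Rodrigues(t['rvec'])[0].T@-t['tvec'],cv2.Rodrigues(s['rvec'])[0].T@-s['tvec'])
w=env.camera_info('wrist');st=env.read_state()
R=cv2.Rodrigues(w['rvec'])[0];c=-R.T@w['tvec'];T=cv2.Rodrigues(st['tool_rot'])[0]
print("cam in tool",T.T@(c-st['eef_pos']),T.T@R.T)
print(T)
E
```

```text
grip (array([0.56504647, 0.19300097, 0.21791258]), [np.float64(0.0008636646804193374), np.float64(0.0008636646804192264)])
grip z [0.56333302 0.19056273 0.23      ]
nose (array([ 0.49263327, -0.26405477,  0.18748008]), [np.float64(0.0017264907184503778), np.float64(0.0017264907184502906)]) [ 0.49378563 -0.26239617  0.19      ] [ 0.48982191 -0.26261951  0.19      ]
postB [ 0.6591093 -0.2535905  0.207    ]
postA [0.6548325  0.19900503 0.197     ]
[ 0.39266425 -0.0162003   1.07293355] [0.02201594 0.55113206 1.02494484]
cam in tool [ 0.08467429  0.00032046 -0.15362178] [[-6.71931385e-04 -9.52158028e-01 -3.05605364e-01]
 [ 9.99999660e-01 -4.93526912e-04 -6.61034029e-04]
 [ 4.78584385e-04 -3.05605704e-01  9.52158035e-01]]
[[ 9.37016778e-01  3.49284195e-01 -3.30367976e-04]
 [ 3.49284255e-01 -9.37015399e-01  1.62840758e-03]
 [ 2.59217149e-04 -1.64123755e-03 -9.99998620e-01]]
```

```bash
python3 -m pendant '[{"dz":0.06},{"dz":0.12,"dx":0.03},{"dz":0.15,"dx":0.06,"dy":0.04,"twist":1.2},{"dz":0.15,"dx":0.09,"dy":0.09,"twist":2.4},{"dz":0.15,"dx":0.12,"dy":0.14,"twist":3.6},{"dz":0.15,"dx":0.15,"dy":0.19,"twist":4.8},{"dz":0.15,"dx":0.18,"dy":0.24,"twist":6},{"dz":0.15,"dx":0.2,"dy":0.29,"twist":7.2},{"dz":0.15,"dx":0.22,"dy":0.34,"twist":8.4},{"dz":0.15,"dx":0.24,"dy":0.39,"twist":9.6},{"dz":0.15,"dx":0.26,"dy":0.44,"twist":10.8},{"dz":0.15,"dx":0.27,"dy":0.49,"twist":12},{"dz":0.15,"dx":0.28,"dy":0.54,"twist":13.2},{"dz":0.15,"dx":0.29,"dy":0.59,"twist":14.4},{"dz":0.15,"dx":0.3,"dy":0.64,"twist":15.6},{"dz":0.14,"dx":0.31,"dy":0.69,"twist":16.8},{"dz":0.13,"dx":0.312,"dy":0.73,"twist":18},{"dz":0.12,"dx":0.312,"dy":0.776,"twist":19.2},{"dz":0.12,"dx":0.312,"dy":0.776,"twist":20.6},{"dz":0.12,"dx":0.312,"dy":0.776,"twist":20.6}]' 0.06
python3 - <<'E'
from h import *
im=env.camera("wrist"); cv2.imwrite("pics/w1.png",im[:,:,::-1]); print(env.read_state())
E
```

```text
{'time': 0.2, 'joint_pos': array([-1.39247368e+00,  5.28130879e-01,  1.43344026e+00, -3.43482153e-06,
        1.18143153e+00, -1.78475544e-01]), 'dq': array([ 8.59148972e-04, -3.68986553e-03, -3.93412743e-03,  7.39357170e-05,
       -1.29036820e-03,  4.88940178e-04]), 'effort': array([ 1.63311364e-03, -4.39998078e+01, -1.76640165e+01,  6.32959977e-02,
        5.60754037e-02, -1.31236948e-04]), 'eef_pos': array([ 0.21825528, -0.58516073,  0.22992463]), 'tool_rot': array([-3.09034456e+00, -5.57240940e-01,  4.81862685e-06]), 'force': array([ 1.14989724, -0.02174941, -0.48165174]), 'torque': array([-0.01684579,  0.06534127,  0.03366659]), 'grip_force': 0.0, 'finger_gap': 0.08700692433189636}invalid input at $[0]: expected keys dx, dy, dz, twist
```

View pics/w1.png

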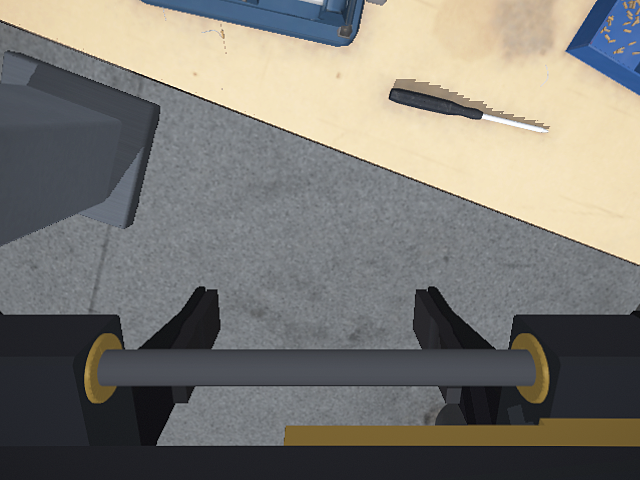

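The move was refused because every row needs all four keys. The picture only shows the start pose, with the gripper at the bottom.

```bash
python3 -m pendant '[{"dx":0,"dy":0,"dz":0.06,"twist":0},{"dx":0.03,"dy":0,"dz":0.12,"twist":0},{"dx":0.06,"dy":0.04,"dz":0.15,"twist":1.2},{"dx":0.09,"dy":0.09,"dz":0.15,"twist":2.4},{"dx":0.12,"dy":0.14,"dz":0.15,"twist":3.6},{"dx":0.15,"dy":0.19,"dz":0.15,"twist":4.8},{"dx":0.18,"dy":0.24,"dz":0.15,"twist":6},{"dx":0.2,"dy":0.29,"dz":0.15,"twist":7.2},{"dx":0.22,"dy":0.34,"dz":0.15,"twist":8.4},{"dx":0.24,"dy":0.39,"dz":0.15,"twist":9.6},{"dx":0.26,"dy":0.44,"dz":0.15,"twist":10.8},{"dx":0.27,"dy":0.49,"dz":0.15,"twist":12},{"dx":0.28,"dy":0.54,"dz":0.15,"twist":13.2},{"dx":0.29,"dy":0.59,"dz":0.15,"twist":14.4},{"dx":0.3,"dy":0.64,"dz":0.15,"twist":15.6},{"dx":0.31,"dy":0.69,"dz":0.14,"twist":16.8},{"dx":0.312,"dy":0.73,"dz":0.13,"twist":18},{"dx":0.312,"dy":0.776,"dz":0.12,"twist":19.2},{"dx":0.312,"dy":0.776,"dz":0.12,"twist":20.6},{"dx":0.312,"dy":0.776,"dz":0.12,"twist":20.6}]' 0.06
python3 - <<'E'
from h import *
im=env.camera("wrist"); cv2.imwrite("pics/w2.png",im[:,:,::-1]); s=env.read_state();print(s['joint_pos'],s['eef_pos'],s['force'])
E
```

```text
time: 2.7
eef_pos: [0.53, 0.1909, 0.3501]
tool_rot: [0.143, -3.137, 0.0]
force: [-0.1, 0.5, -1.1]
finger_gap: 0.06
grip_force: 0.0
[ 1.46604759e-01  3.25507312e-01  1.42831316e+00 -1.21585625e-04
  1.38818264e+00 -1.51340650e+00] [0.5301708  0.19045493 0.35037608] [-1.48297861  0.36652038  0.72714361]
```

View pics/w2.png

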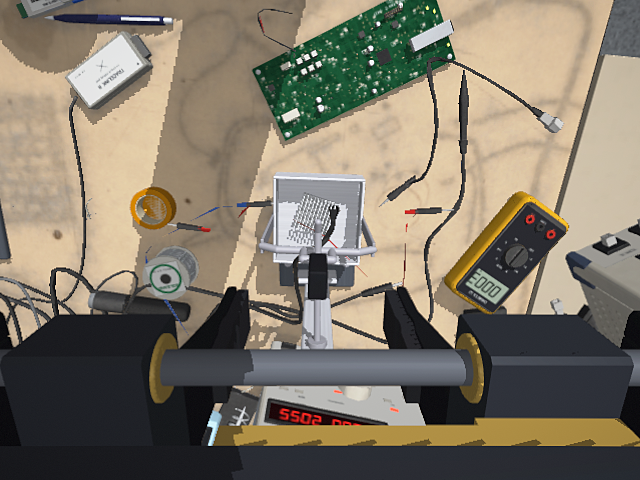

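The wrist view shows the basket between the fingers, with the block at about (317,275), the hook tip above it at about (320,230), and the post below at (317,330). I'll zoom in on that.

```bash
python3 - <<'E'
import cv2
a=cv2.imread("pics/w2.png")[205:355,240:400]
cv2.imwrite("pics/c2.png",cv2.resize(a,(640,600),interpolation=cv2.INTER_CUBIC))
E
```

```text
(no output)
```

View pics/c2.png

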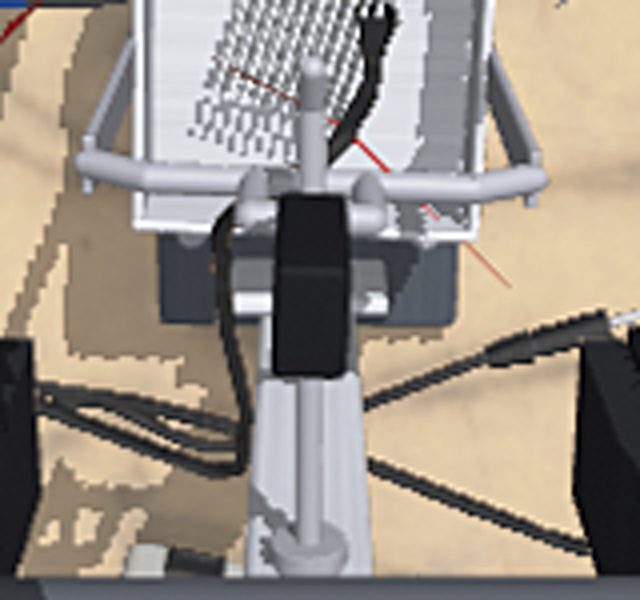

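The block's top face is centred at about (318,285), the hook tip at (318,222), the hook root at (317.5,335), and the bail wire ends at (261,245) and (375,249.5).

```bash
python3 - <<'E'
from h import *
w=env.camera_info("wrist")
print("blocktop",onz(w,(318,285.3),.2435))
f1=onz(w,(240+274/4,205+322/4),.2435);f2=onz(w,(240+350/4,205+322/4),.2435);print("width",f2-f1)
f1=onz(w,(240+312/4,205+266/4),.2435);f2=onz(w,(240+312/4,205+377/4),.2435);print("len",f2-f1)
tip=onz(w,(318.2,222),.187);root=onz(w,(240+310/4,205+530/4),.182);print("hook",tip,root,np.degrees(np.arctan2(*(root-tip)[1::-1])))
a=onz(w,(240+85/4,205+160/4),.1665);b=onz(w,(240+540/4,205+178/4),.1665);print("wire",a,b,np.degrees(np.arctan2(-(b-a)[0],(b-a)[1])))
T=cv2.Rodrigues(env.read_state()['tool_rot'])[0];print("tool yaw",np.degrees(np.arctan2(-T[1,0],-T[0,0])))
E
```

```text
blocktop [0.56274608 0.19438974 0.2435    ]
width [-0.00118184  0.01332264  0.        ]
len [0.02118983 0.00191074 0.        ]
hook [0.53206855 0.19204133 0.187     ] [0.64170854 0.20133072 0.182     ] 4.842894252921007
wire [0.56298482 0.14447029 0.1665    ] [0.55828111 0.24502723 0.1665    ] 2.6781530315888014
tool yaw 5.112903936657222
```

```bash
python3 -m pendant '[{"dx":0.015,"dy":0.004,"dz":0,"twist":0},{"dx":0.0325,"dy":0.004,"dz":-0.01,"twist":0},{"dx":0.0325,"dy":0.004,"dz":-0.04,"twist":0},{"dx":0.0325,"dy":0.004,"dz":-0.07,"twist":0},{"dx":0.0325,"dy":0.004,"dz":-0.1,"twist":0},{"dx":0.0325,"dy":0.004,"dz":-0.12,"twist":0},{"dx":0.0325,"dy":0.004,"dz":-0.135,"twist":0},{"dx":0.0325,"dy":0.004,"dz":-0.135,"twist":0},{"dx":0.0325,"dy":0.004,"dz":-0.135,"twist":0}]' 0.06
python3 - <<'E'
from h import *
im=env.camera("wrist"); cv2.imwrite("pics/w3.png",im[:,:,::-1])
a=im[200:420,200:440,::-1]
cv2.imwrite("pics/c3.png",cv2.resize(a,(640,587),interpolation=cv2.INTER_CUBIC))
E
```

```text
time: 3.88
eef_pos: [0.5637, 0.1944, 0.2161]
tool_rot: [-0.143, 3.137, 0.0]
force: [0.3, -0.6, 0.0]
finger_gap: 0.06
grip_force: 0.0
```

View pics/c3.png

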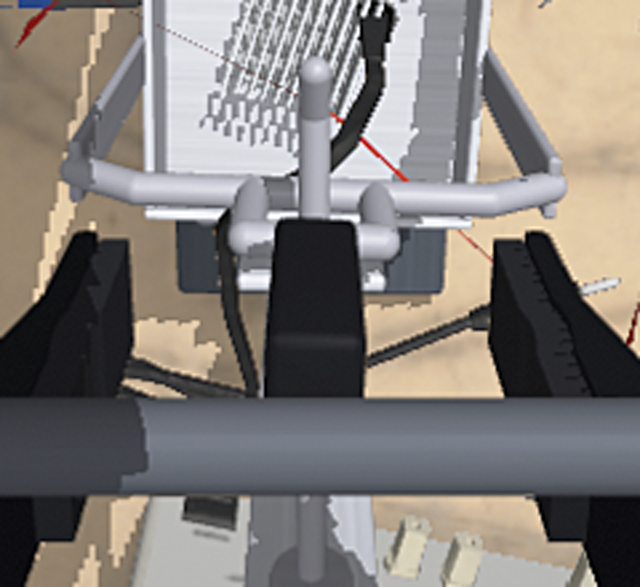

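The block is centred between the pads: its middle is at column 316, and the pads' inner edges are at about 133 and 490. I'll close the gripper.

```bash
python3 -m pendant '[{"dx":0,"dy":0,"dz":0,"twist":0},{"dx":0,"dy":0,"dz":0,"twist":0},{"dx":0,"dy":0,"dz":0,"twist":0},{"dx":0,"dy":0,"dz":0,"twist":0},{"dx":0,"dy":0,"dz":0,"twist":0},{"dx":0,"dy":0,"dz":0,"twist":0},{"dx":0,"dy":0,"dz":0,"twist":0},{"dx":0,"dy":0,"dz":0,"twist":0}]' 0.0
python3 -m pendant '[{"dx":0,"dy":0,"dz":0.002,"twist":0},{"dx":0,"dy":0,"dz":0.005,"twist":0},{"dx":0,"dy":0,"dz":0.007,"twist":0},{"dx":0,"dy":0,"dz":0.007,"twist":0},{"dx":0,"dy":0,"dz":0.007,"twist":0}]'
```

```text
time: 4.92
eef_pos: [0.5627, 0.1943, 0.2155]
tool_rot: [0.144, -3.138, 0.0]
force: [-0.5, -0.7, 1.4]
finger_gap: 0.0139
grip_force: 29.9
time: 5.55
eef_pos: [0.5627, 0.1944, 0.2224]
tool_rot: [0.144, -3.138, 0.0]
force: [-0.1, 0.2, -5.4]
finger_gap: 0.014
grip_force: 29.9
```

```bash
python3 -m pendant '[{"dx":-0.005,"dy":-0.0004,"dz":0,"twist":0},{"dx":-0.01,"dy":-0.0008,"dz":0,"twist":0},{"dx":-0.015,"dy":-0.0013,"dz":0,"twist":0},{"dx":-0.02,"dy":-0.0017,"dz":0,"twist":0},{"dx":-0.025,"dy":-0.0021,"dz":0,"twist":0},{"dx":-0.025,"dy":-0.0021,"dz":0,"twist":0}]'
python3 -m pendant '[{"dx":-0.005,"dy":-0.0004,"dz":0,"twist":0},{"dx":-0.01,"dy":-0.0008,"dz":0,"twist":0},{"dx":-0.015,"dy":-0.0013,"dz":0,"twist":0},{"dx":-0.02,"dy":-0.0017,"dz":0,"twist":0},{"dx":-0.03,"dy":-0.0025,"dz":0,"twist":0},{"dx":-0.04,"dy":-0.0034,"dz":0,"twist":0},{"dx":-0.05,"dy":-0.0042,"dz":0,"twist":0},{"dx":-0.06,"dy":-0.005,"dz":0,"twist":0},{"dx":-0.065,"dy":-0.0055,"dz":0,"twist":0},{"dx":-0.065,"dy":-0.0055,"dz":0,"twist":0}]'
python3 - <<'E'
from h import *
a=env.camera("wrist")[:,:,::-1]; cv2.imwrite("pics/w4.png",a)
cv2.imwrite("pics/c4.png",cv2.resize(a[150:420,180:460],(622,600),interpolation=cv2.INTER_CUBIC))
E
```

```text
time: 6.3
eef_pos: [0.5372, 0.1923, 0.2226]
tool_rot: [0.144, -3.138, 0.0]
force: [-0.2, -0.6, -4.2]
finger_gap: 0.0138
grip_force: 29.9
time: 7.55
eef_pos: [0.4725, 0.1868, 0.2227]
tool_rot: [-0.144, 3.138, 0.0]
force: [-0.3, -0.2, -4.4]
finger_gap: 0.0136
grip_force: 29.9
```

View pics/c4.png

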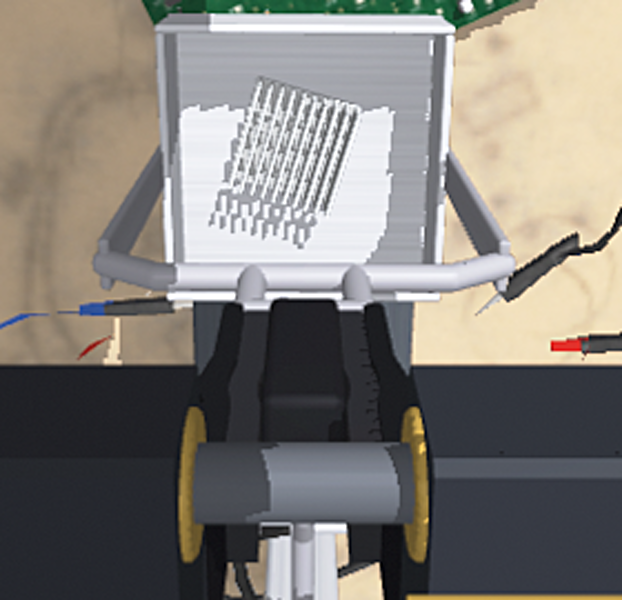

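The basket is free, square to the gripper and has the heat sink in it. I'll carry it to a staging pose in front of the nose.

```bash
python3 -m pendant '[{"dx":0,"dy":-0.005,"dz":0.01,"twist":0},{"dx":-0.004,"dy":-0.02,"dz":0.025,"twist":0},{"dx":-0.008,"dy":-0.045,"dz":0.04,"twist":0},{"dx":-0.012,"dy":-0.075,"dz":0.05,"twist":0},{"dx":-0.016,"dy":-0.105,"dz":0.05,"twist":0},{"dx":-0.02,"dy":-0.135,"dz":0.05,"twist":-0.05},{"dx":-0.025,"dy":-0.165,"dz":0.05,"twist":-0.1},{"dx":-0.03,"dy":-0.195,"dz":0.05,"twist":-0.15},{"dx":-0.03,"dy":-0.225,"dz":0.05,"twist":-0.2},{"dx":-0.03,"dy":-0.255,"dz":0.05,"twist":-0.22},{"dx":-0.03,"dy":-0.285,"dz":0.05,"twist":-0.22},{"dx":-0.03,"dy":-0.315,"dz":0.05,"twist":-0.22},{"dx":-0.03,"dy":-0.345,"dz":0.05,"twist":-0.22},{"dx":-0.03,"dy":-0.375,"dz":0.05,"twist":-0.22},{"dx":-0.03,"dy":-0.405,"dz":0.04,"twist":-0.22},{"dx":-0.03,"dy":-0.43,"dz":0.03,"twist":-0.22},{"dx":-0.03,"dy":-0.445,"dz":0.02,"twist":-0.22},{"dx":-0.03,"dy":-0.453,"dz":0.01,"twist":-0.22},{"dx":-0.03,"dy":-0.453,"dz":0.005,"twist":-0.22},{"dx":-0.03,"dy":-0.453,"dz":0.005,"twist":-0.22}]'
python3 - <<'E'
from h import *
t=env.camera("top")[:,:,::-1]; s=env.camera("scene")[:,:,::-1]
cv2.imwrite("pics/top5.png",t);cv2.imwrite("pics/scene5.png",s)
# top crop: 100x150 at (410,160) x4 ; scene crop 100x150 at (345,110)
a=np.hstack([cv2.resize(t[165:315,410:510],(400,600),interpolation=cv2.INTER_CUBIC),cv2.resize(s[130:280,350:450],(400,600),interpolation=cv2.INTER_CUBIC)])
cv2.imwrite("pics/c5.png",a)
e=env.read_state()['eef_pos'];print(e)
for n in("top","scene"):
    i=env.camera_info(n); print(n,proj(i,[e+[0,0,.03],e+[0,0,-.038],[.4925,-.263,.19],[.577,-.258,.19]]))
E
```

```text
time: 10.1
eef_pos: [0.4423, -0.265, 0.227]
tool_rot: [0.096, -3.139, -0.003]
force: [0.2, -0.4, -5.4]
finger_gap: 0.0136
grip_force: 29.9
[ 0.44291942 -0.26542339  0.2277141 ]
top [[476.74529699 304.03450794]
 [464.29389445 306.50315956]
 [461.39894556 276.76379704]
 [456.08396541 227.50612429]]
scene [[440.92112981 172.90664714]
 [435.3274665  198.18912007]
 [415.07206623 187.30664614]
 [381.89151025 169.96359668]]
```

View pics/c5.png

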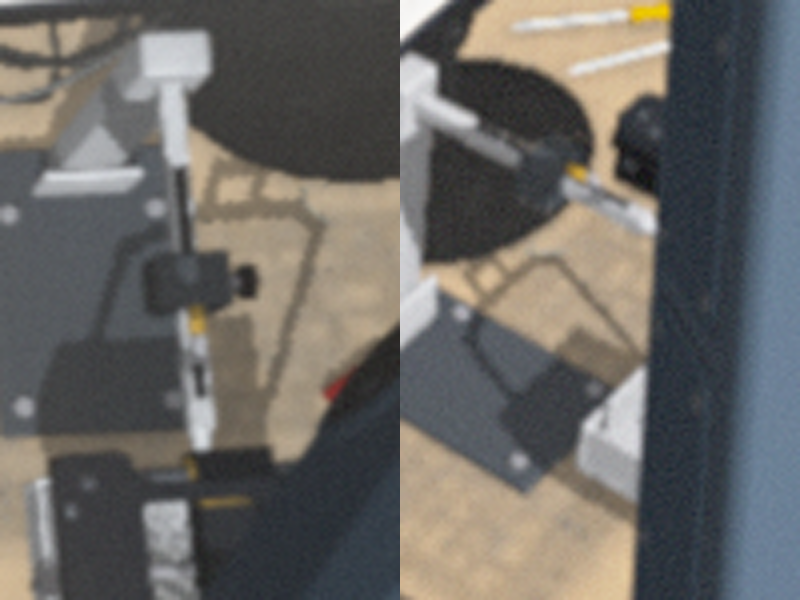

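In the top crop the bar runs from (173,100) to a nose tip at about (203,449), which is pixel (460.75,277.3). The catch's dark block spans crop rows 255 to 310, with brass at about 320 and the latch at about 380. The arm hides the scene view.

```bash
python3 - <<'E'
from h import *
i=env.camera_info("top")
im=cv2.imread("pics/top5.png").astype(int)
P=[(173,105),(180,165),(203,440)]
for p in P: print(p,onz(i,(410+p[0]/4,165+p[1]/4),.195))
print("nose",onz(i,(460.75,277.3),.19),"catch front",onz(i,(410+190/4,165+308/4),.21),"brass front/latch",onz(i,(410+198/4,165+335/4),.199),onz(i,(410+198/4,165+380/4),.198))
g=im.sum(2)
for r in (196,200,204,208,256,260,264,268,272):
    print(r,g[r,445:473].tolist())
E
```

```text
(173, 105) [ 0.63966506 -0.25460633  0.195     ]
(180, 165) [ 0.6131179  -0.25644343  0.195     ]
(203, 440) [ 0.49488965 -0.26066786  0.195     ]
nose [ 0.49159134 -0.26187239  0.19      ] catch front [ 0.54822513 -0.25374966  0.21      ] brass front/latch [ 0.5386984  -0.25958589  0.199     ] [ 0.51976526 -0.25896402  0.198     ]
196 [317, 302, 316, 342, 379, 473, 559, 614, 628, 627, 615, 517, 358, 251, 207, 193, 189, 181, 179, 187, 182, 177, 184, 184, 173, 186, 173, 184]
200 [312, 321, 323, 324, 330, 382, 521, 610, 618, 623, 600, 559, 516, 507, 504, 488, 453, 391, 298, 237, 197, 166, 171, 168, 180, 188, 174, 171]
204 [269, 279, 289, 282, 287, 316, 432, 543, 607, 614, 619, 618, 589, 543, 530, 519, 517, 497, 451, 409, 426, 440, 388, 321, 273, 229, 191, 183]
208 [485, 352, 292, 288, 297, 287, 314, 335, 305, 198, 202, 323, 442, 494, 521, 523, 507, 441, 375, 360, 371, 376, 377, 375, 388, 375, 363, 369]
256 [193, 185, 196, 190, 201, 190, 193, 192, 195, 242, 286, 350, 331, 268, 220, 265, 349, 358, 317, 301, 314, 306, 306, 307, 302, 303, 306, 310]
260 [198, 181, 198, 190, 193, 198, 189, 196, 191, 212, 320, 432, 475, 403, 240, 268, 423, 449, 352, 312, 316, 318, 315, 311, 304, 299, 301, 311]
264 [193, 186, 190, 188, 197, 210, 271, 319, 325, 323, 319, 378, 478, 500, 430, 404, 463, 455, 382, 308, 291, 282, 287, 281, 281, 284, 288, 298]
268 [185, 191, 190, 188, 186, 193, 177, 193, 197, 207, 241, 358, 493, 576, 598, 601, 614, 588, 493, 354, 307, 286, 289, 289, 298, 308, 314, 316]
272 [201, 208, 196, 209, 216, 214, 207, 214, 223, 233, 250, 318, 459, 573, 633, 650, 611, 547, 426, 331, 295, 289, 295, 299, 312, 292, 297, 300]
```

```bash
python3 -m pendant '[{"dx":0,"dy":0.0007,"dz":0,"twist":-0.1},{"dx":0.005,"dy":0.001,"dz":0,"twist":-0.1},{"dx":0.015,"dy":0.0014,"dz":0,"twist":-0.1},{"dx":0.025,"dy":0.0019,"dz":0,"twist":-0.1},{"dx":0.035,"dy":0.0023,"dz":0,"twist":-0.1},{"dx":0.04,"dy":0.0026,"dz":0,"twist":-0.1},{"dx":0.044,"dy":0.0028,"dz":0,"twist":-0.1},{"dx":0.044,"dy":0.0028,"dz":0,"twist":-0.1},{"dx":0.046,"dy":0.0029,"dz":0,"twist":-0.1},{"dx":0.048,"dy":0.003,"dz":0,"twist":-0.1},{"dx":0.05,"dy":0.003,"dz":0,"twist":-0.1},{"dx":0.052,"dy":0.0031,"dz":0,"twist":-0.1},{"dx":0.054,"dy":0.0032,"dz":0,"twist":-0.1},{"dx":0.054,"dy":0.0032,"dz":0,"twist":-0.1},{"dx":0.054,"dy":0.0032,"dz":0,"twist":-0.1}]'
python3 -c "
from h import *
print(env.read_state()['force'])
for n in ('top','scene'): cv2.imwrite(f'pics/{n}6.png',env.camera(n)[:,:,::-1])
print(env.read_state()['force'])"
```

```text
time: 12.08
eef_pos: [0.4967, -0.263, 0.2275]
tool_rot: [0.074, -3.141, -0.0]
force: [0.4, -0.8, -4.4]
finger_gap: 0.0137
grip_force: 29.9
[ 0.37652583 -0.80917852 -4.43439961]
[-0.66626898 -0.04964828 -4.42239163]
```

```bash
python3 -m pendant '[{"dx":0.002,"dy":0.0001,"dz":0,"twist":0},{"dx":0.004,"dy":0.0002,"dz":0,"twist":0},{"dx":0.006,"dy":0.0003,"dz":0,"twist":0},{"dx":0.008,"dy":0.0004,"dz":0,"twist":0},{"dx":0.01,"dy":0.0005,"dz":0,"twist":0},{"dx":0.012,"dy":0.0006,"dz":0,"twist":0},{"dx":0.012,"dy":0.0006,"dz":0,"twist":0},{"dx":0.012,"dy":0.0006,"dz":0,"twist":0}]'
python3 -m pendant '[{"dx":0,"dy":0,"dz":-0.001,"twist":0},{"dx":0,"dy":0,"dz":-0.002,"twist":0},{"dx":0,"dy":0,"dz":-0.002,"twist":0},{"dx":0,"dy":0,"dz":-0.002,"twist":0}]'
```

```text
time: 13.18
eef_pos: [0.5087, -0.2624, 0.2275]
tool_rot: [0.074, -3.141, -0.0]
force: [-0.0, 0.2, -4.8]
finger_gap: 0.014
grip_force: 29.9
time: 13.68
eef_pos: [0.5088, -0.2624, 0.2259]
tool_rot: [-0.074, 3.141, -0.0]
force: [-0.4, 0.1, -0.5]
finger_gap: 0.014
grip_force: 29.9
```

The bar took the weight at the expected height, so the eye is on it. I'll push on by feel.

```bash
python3 -m pendant '[{"dx":0.002,"dy":0.0001,"dz":0.0005,"twist":0},{"dx":0.004,"dy":0.0002,"dz":0.0005,"twist":0},{"dx":0.006,"dy":0.0003,"dz":0.0005,"twist":0},{"dx":0.008,"dy":0.0004,"dz":0.0005,"twist":0},{"dx":0.01,"dy":0.0005,"dz":0.0005,"twist":0},{"dx":0.01,"dy":0.0005,"dz":0.0005,"twist":0}]'
python3 -m pendant '[{"dx":0.001,"dy":0,"dz":0,"twist":0},{"dx":0.002,"dy":0.0001,"dz":0,"twist":0},{"dx":0.003,"dy":0.0001,"dz":0,"twist":0},{"dx":0.004,"dy":0.0002,"dz":0,"twist":0},{"dx":0.005,"dy":0.0002,"dz":0,"twist":0},{"dx":0.005,"dy":0.0002,"dz":0,"twist":0}]'
```

```text
time: 14.42
eef_pos: [0.5193, -0.2619, 0.226]
tool_rot: [-0.073, 3.14, -0.0]
force: [-0.3, -0.5, -2.7]
finger_gap: 0.0135
grip_force: 29.9
time: 15.18
eef_pos: [0.5241, -0.2617, 0.226]
tool_rot: [-0.074, 3.14, -0.0]
force: [0.7, -0.2, -2.7]
finger_gap: 0.014
grip_force: 29.9
```

```bash
python3 -m pendant '[{"dx":0.001,"dy":0,"dz":0,"twist":0},{"dx":0.002,"dy":0.0001,"dz":0,"twist":0},{"dx":0.003,"dy":0.0001,"dz":0,"twist":0},{"dx":0.004,"dy":0.0002,"dz":0,"twist":0},{"dx":0.004,"dy":0.0002,"dz":0,"twist":0},{"dx":0.004,"dy":0.0002,"dz":0,"twist":0}]'
```

```text
time: 15.92
eef_pos: [0.5276, -0.2614, 0.226]
tool_rot: [0.074, -3.14, -0.0]
force: [-3.8, 0.7, -1.6]
finger_gap: 0.014
grip_force: 29.9
```

```bash
python3 -m pendant '[{"dx":0.001,"dy":0,"dz":-0.0003,"twist":0},{"dx":0.002,"dy":0.0001,"dz":-0.0005,"twist":0},{"dx":0.003,"dy":0.0001,"dz":-0.0005,"twist":0},{"dx":0.004,"dy":0.0002,"dz":-0.0005,"twist":0},{"dx":0.004,"dy":0.0002,"dz":-0.0005,"twist":0}]'
python3 -m pendant '[{"dx":0.001,"dy":0,"dz":0,"twist":0},{"dx":0.002,"dy":0.0001,"dz":0,"twist":0},{"dx":0.003,"dy":0.0001,"dz":0,"twist":0},{"dx":0.004,"dy":0.0002,"dz":0,"twist":0},{"dx":0.004,"dy":0.0002,"dz":0,"twist":0}]'
```

```text
time: 16.55
eef_pos: [0.5312, -0.2613, 0.2259]
tool_rot: [0.074, -3.139, 0.0]
force: [-5.0, 1.1, 1.5]
finger_gap: 0.0138
grip_force: 29.9
time: 17.18
eef_pos: [0.5347, -0.2612, 0.2259]
tool_rot: [0.074, -3.138, 0.0]
force: [-6.9, -0.4, 2.5]
finger_gap: 0.0136
grip_force: 29.9
```

```bash
cat > tilt.py <<'E'
from h import *
a=cv2.imread("pics/w4.png"); b=env.camera("wrist")[:,:,::-1].copy()
f=lambda m:m[145:290,215:420].astype(np.float32).mean(2)
p=cv2.matchTemplate(b.astype(np.float32).mean(2),f(a)[10:60],cv2.TM_CCOEFF_NORMED)
_,v,_,l=cv2.minMaxLoc(p); print("front-rim shift px (w4=215,155):",l,v)
q=cv2.matchTemplate(b.astype(np.float32).mean(2),f(a)[115:145],cv2.TM_CCOEFF_NORMED)
_,v,_,l=cv2.minMaxLoc(q); print("wire shift (w4=215,260):",l,v); print(env.read_state()['force'])
E
python3 tilt.py
```

```text
front-rim shift px (w4=215,155): (215, 154) 0.5565611124038696
wire shift (w4=215,260): (215, 259) 0.5976319313049316
[-6.26133648 -0.07151756  2.27003007]
```

No tilt. I'll continue, easing up slightly on the down-force.

```bash
python3 -m pendant '[{"dx":0.001,"dy":0,"dz":0.0005,"twist":0},{"dx":0.002,"dy":0.0001,"dz":0.0005,"twist":0},{"dx":0.003,"dy":0.0001,"dz":0.0005,"twist":0},{"dx":0.003,"dy":0.0001,"dz":0.0005,"twist":0}]'
python3 -m pendant '[{"dx":0.001,"dy":0,"dz":0,"twist":0},{"dx":0.002,"dy":0.0001,"dz":0,"twist":0},{"dx":0.003,"dy":0.0001,"dz":0,"twist":0},{"dx":0.003,"dy":0.0001,"dz":0,"twist":0}]'
```

```text
time: 17.73
eef_pos: [0.5388, -0.261, 0.226]
tool_rot: [0.074, -3.141, -0.0]
force: [-4.2, -0.4, -1.8]
finger_gap: 0.0139
grip_force: 29.9
time: 18.23
eef_pos: [0.5423, -0.2608, 0.226]
tool_rot: [-0.073, 3.14, 0.0]
force: [-3.1, -0.4, -1.9]
finger_gap: 0.014
grip_force: 29.9
```

```bash
python3 -m pendant '[{"dx":0.0005,"dy":0,"dz":0,"twist":0},{"dx":0.001,"dy":0,"dz":0,"twist":0},{"dx":0.0015,"dy":0,"dz":0,"twist":0},{"dx":0.0015,"dy":0,"dz":0,"twist":0}]'
python3 -m pendant '[{"dx":0.0005,"dy":0,"dz":0,"twist":0},{"dx":0.001,"dy":0,"dz":0,"twist":0},{"dx":0.0015,"dy":0,"dz":0,"twist":0},{"dx":0.0015,"dy":0,"dz":0,"twist":0}]'
python3 -m pendant '[{"dx":0.0005,"dy":0,"dz":0,"twist":0},{"dx":0.001,"dy":0,"dz":0,"twist":0},{"dx":0.001,"dy":0,"dz":0,"twist":0}]'
```

```text
time: 18.73
eef_pos: [0.5427, -0.2608, 0.226]
tool_rot: [0.074, -3.139, -0.001]
force: [-5.6, -0.4, -1.3]
finger_gap: 0.0139
grip_force: 29.9
time: 19.23
eef_pos: [0.5436, -0.2607, 0.2259]
tool_rot: [0.074, -3.138, -0.001]
force: [-6.9, -0.0, -1.1]
finger_gap: 0.0141
grip_force: 29.9
time: 19.6
eef_pos: [0.5444, -0.2607, 0.2259]
tool_rot: [0.074, -3.137, -0.001]
force: [-6.7, -0.4, -0.7]
finger_gap: 0.0138
grip_force: 29.9
```

```bash
python3 -m pendant '[{"dx":0.0005,"dy":0,"dz":0,"twist":0},{"dx":0.001,"dy":0,"dz":0,"twist":0},{"dx":0.001,"dy":0,"dz":0,"twist":0}]'
python3 -m pendant '[{"dx":0.0005,"dy":0,"dz":0,"twist":0},{"dx":0.001,"dy":0,"dz":0,"twist":0},{"dx":0.001,"dy":0,"dz":0,"twist":0}]'; python3 tilt.py
```

```text
time: 19.98
eef_pos: [0.5452, -0.2607, 0.2259]
tool_rot: [0.074, -3.137, -0.001]
force: [-7.4, -0.1, 0.6]
finger_gap: 0.0136
grip_force: 29.9
time: 20.35
eef_pos: [0.5459, -0.2607, 0.2259]
tool_rot: [0.074, -3.136, -0.001]
force: [-8.3, -0.1, -0.2]
finger_gap: 0.0136
grip_force: 29.9
front-rim shift px (w4=215,155): (215, 154) 0.49591949582099915
wire shift (w4=215,260): (215, 259) 0.7454789280891418
[-8.25332867 -0.46230421  0.70952534]
```

```bash
python3 -m pendant '[{"dx":0.0005,"dy":0,"dz":0.0003,"twist":0},{"dx":0.001,"dy":0,"dz":0.0003,"twist":0},{"dx":0.001,"dy":0,"dz":0.0003,"twist":0}]'
python3 -m pendant '[{"dx":0.0005,"dy":0,"dz":0,"twist":0},{"dx":0.001,"dy":0,"dz":0,"twist":0},{"dx":0.001,"dy":0,"dz":0,"twist":0}]'
```

```text
time: 20.78
eef_pos: [0.5467, -0.2606, 0.2259]
tool_rot: [0.074, -3.136, -0.002]
force: [-8.2, 0.2, -1.2]
finger_gap: 0.0134
grip_force: 29.9
time: 21.15
eef_pos: [0.5468, -0.2606, 0.2259]
tool_rot: [0.074, -3.133, -0.002]
force: [-10.4, -0.4, 1.5]
finger_gap: 0.0139
grip_force: 30.0
```

The eye stopped against the hard block, so the latch should be behind it. I'll back off to check that it holds.

```bash
python3 -m pendant '[{"dx":-0.001,"dy":0,"dz":0,"twist":0},{"dx":-0.002,"dy":0,"dz":0,"twist":0},{"dx":-0.003,"dy":-0.0001,"dz":0,"twist":0},{"dx":-0.004,"dy":-0.0002,"dz":0,"twist":0},{"dx":-0.004,"dy":-0.0002,"dz":0,"twist":0}]'
python3 -m pendant '[{"dx":-0.001,"dy":0,"dz":0,"twist":0},{"dx":-0.002,"dy":-0.0001,"dz":0,"twist":0},{"dx":-0.003,"dy":-0.0001,"dz":0,"twist":0},{"dx":-0.003,"dy":-0.0001,"dz":0,"twist":0}]'
```

```text
time: 21.78
eef_pos: [0.5453, -0.2607, 0.226]
tool_rot: [0.074, -3.139, -0.001]
force: [-4.9, -0.1, -2.9]
finger_gap: 0.014
grip_force: 29.9
time: 22.28
eef_pos: [0.5426, -0.2609, 0.226]
tool_rot: [0.074, -3.14, -0.001]
force: [-4.3, 0.3, -5.5]
finger_gap: 0.0139
grip_force: 29.9
```

```bash
python3 -m pendant '[{"dx":-0.0005,"dy":0,"dz":0,"twist":0},{"dx":-0.001,"dy":0,"dz":0,"twist":0},{"dx":-0.0015,"dy":-0.0001,"dz":0,"twist":0},{"dx":-0.0015,"dy":-0.0001,"dz":0,"twist":0}]'
python3 -m pendant '[{"dx":-0.0005,"dy":0,"dz":0,"twist":0},{"dx":-0.001,"dy":0,"dz":0,"twist":0},{"dx":-0.0015,"dy":-0.0001,"dz":0,"twist":0},{"dx":-0.0015,"dy":-0.0001,"dz":0,"twist":0}]'
```

```text
time: 22.78
eef_pos: [0.5421, -0.261, 0.2262]
tool_rot: [-0.073, 3.139, 0.001]
force: [0.5, 2.2, -7.9]
finger_gap: 0.0139
grip_force: 29.9
time: 23.28
eef_pos: [0.5417, -0.2614, 0.2266]
tool_rot: [-0.073, 3.136, -0.001]
force: [4.4, 3.8, -9.1]
finger_gap: 0.0142
grip_force: 29.9
```

The latch holds: pulling back gives +4.4 N with no movement. I'll relax to neutral and release.

```bash
python3 -m pendant '[{"dx":0.001,"dy":0,"dz":0,"twist":0},{"dx":0.002,"dy":0,"dz":-0.0003,"twist":0},{"dx":0.0025,"dy":0.0001,"dz":-0.0005,"twist":0},{"dx":0.0025,"dy":0.0001,"dz":-0.0005,"twist":0},{"dx":0.0025,"dy":0.0001,"dz":-0.0005,"twist":0}]'; python3 tilt.py
```

```text
time: 23.9
eef_pos: [0.5421, -0.2616, 0.2264]
tool_rot: [0.074, -3.141, 0.001]
force: [-0.6, 3.1, -1.5]
finger_gap: 0.0136
grip_force: 30.0
front-rim shift px (w4=215,155): (215, 155) 0.5049504041671753
wire shift (w4=215,260): (215, 260) 0.7716482877731323
[ 0.21308715  3.3755493  -1.70032101]
```

```bash
python3 -m pendant '[{"dx":0,"dy":0.0005,"dz":0,"twist":0},{"dx":0,"dy":0.001,"dz":-0.0003,"twist":0},{"dx":0,"dy":0.001,"dz":-0.0003,"twist":0},{"dx":0,"dy":0.001,"dz":-0.0003,"twist":0}]'
```

```text
time: 24.45
eef_pos: [0.5423, -0.2614, 0.226]
tool_rot: [-0.074, 3.141, -0.004]
force: [-2.3, -1.5, 0.1]
finger_gap: 0.0134
grip_force: 29.9
```

```bash
python3 -m pendant '[{"dx":0,"dy":0,"dz":0,"twist":0},{"dx":0,"dy":0,"dz":0,"twist":0},{"dx":0,"dy":0,"dz":0,"twist":0},{"dx":0,"dy":0,"dz":0,"twist":0},{"dx":0,"dy":0,"dz":0,"twist":0},{"dx":0,"dy":0,"dz":0.005,"twist":0},{"dx":0,"dy":0,"dz":0.02,"twist":0},{"dx":0,"dy":0,"dz":0.045,"twist":0},{"dx":0,"dy":0,"dz":0.075,"twist":0},{"dx":-0.02,"dy":0,"dz":0.1,"twist":0},{"dx":-0.04,"dy":0,"dz":0.12,"twist":0},{"dx":-0.04,"dy":0,"dz":0.12,"twist":0},{"dx":-0.04,"dy":0,"dz":0.12,"twist":0},{"dx":-0.04,"dy":0,"dz":0.12,"twist":0}]' 0.04
python3 - <<'E'
from h import *
w=env.camera("wrist")[:,:,::-1]
cv2.imwrite("pics/c7.png",cv2.resize(w[130:360,190:450],(678,600),interpolation=cv2.INTER_CUBIC))
E
```

```text
time: 26.2
eef_pos: [0.5025, -0.2601, 0.3446]
tool_rot: [0.074, -3.14, -0.002]
force: [-1.2, -0.2, -0.2]
finger_gap: 0.0399
grip_force: 0.0
```

View pics/c7.png

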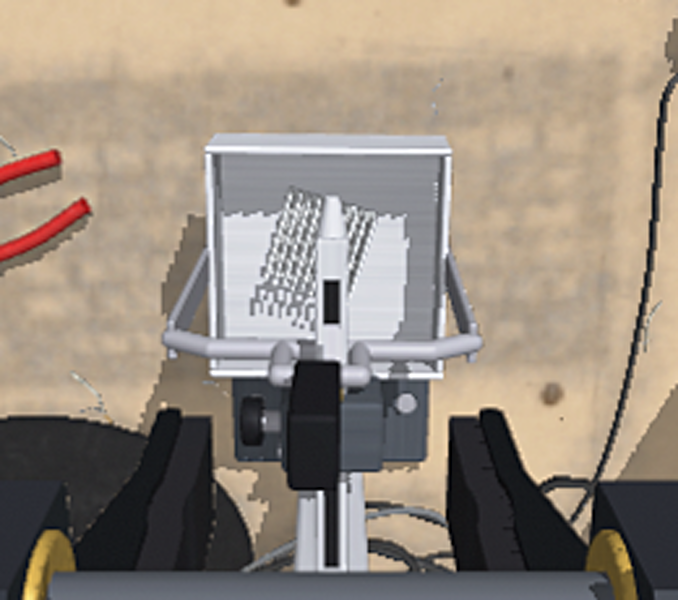

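The basket hangs level on the bar with the heat sink inside. The block is at crop (316,420) against the bar's column 331, and the gripper is clear. I'll let it settle and hand in.

```bash
python3 -m pendant '[{"dx":-0.01,"dy":0,"dz":0.02,"twist":0},{"dx":-0.01,"dy":0,"dz":0.02,"twist":0},{"dx":-0.01,"dy":0,"dz":0.02,"twist":0},{"dx":-0.01,"dy":0,"dz":0.02,"twist":0},{"dx":-0.01,"dy":0,"dz":0.02,"twist":0},{"dx":-0.01,"dy":0,"dz":0.02,"twist":0},{"dx":-0.01,"dy":0,"dz":0.02,"twist":0},{"dx":-0.01,"dy":0,"dz":0.02,"twist":0}]'
python3 -c "
from bench import env
print(env.hand_in())"
```

```text
time: 27.25
eef_pos: [0.4923, -0.2603, 0.3655]
tool_rot: [-0.074, 3.141, 0.0]
force: [0.1, -0.2, -0.1]
finger_gap: 0.04
grip_force: 0.0
the job is handed in; nothing more can be done
None
```

The job is handed in at about 27 s (no verdict was returned): the basket hangs level on stand B's bar with the heat sink in it, the latch held against a pull-back of about 4 N before I let go, and the gripper is clear.

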